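# Gas stop drill with an open tap

## Robot

A 6-joint arm with a two-finger parallel gripper is mounted at the origin on a cart in front of the work surface, level with it; the furniture and walls round the work are solid. World frame = base frame: x ahead of the robot, y to its left, z up, the work surface at z = 0. Lengths are in m, angles in rad, forces in N, time in s.
With the tool pointing down it reaches from about 0.225 to 0.875 m from the base axis. Payload 3.4 kg.
Tool frame: the origin (TCP) lies between the finger pads; the fingertips stand 14 mm ahead of it and the grasp point (between the pads) lies 5 mm behind it; z points along the fingers, y is the direction in which the jaws open and shut (so a half turn about z gives the same grasp; the last joint's range is limited). The gripper opens to 85 mm and grips with 20 to 120 N. Pads are 22 mm wide; open, the fingers measure 114 mm over their backs; the gripper's body (76 mm by 85 mm) begins 54 mm behind the grasp point. The pads swing forward as they close: fully open they stand 13 mm farther back than shut.
Start: joints at [-1.429, 0.276, 1.505, -0, 1.361, -0.121], TCP at [0.149, -0.555, 0.245] pointing down, gripper open.
Joint ranges: [-2.89, 2.89], [-0.75, 2.08], [0.22, 2.7], [-1.18, 4.32], [0.11, 2.71], [-2.7, 2.7]. Speed limits (rad/s): [2.57, 2.57, 3.14, 3.14, 3.14, 3.14].

## Interface

Orientations are given as a unit quaternion [w, x, y, z].
In Python, from rig import manip, get_image, job gives the robot as it stands. The module is installed in compiled form; this text tells all that it offers.
- The arm moves only by the tool step_arm, never from a script. Its argument "moves" is one flat list of numbers, 5 for each row, row after row: the shift along the tool's x, y, z as a fraction of full scale, then the turn about the tool's z as a fraction of full scale, then the gripper's target within -1 to 1 (shut at 1, half-way at 0, fully open at -1). In form: [dx, dy, dz, twist, hand, dx, dy, dz, twist, hand, ...]. A call has 1 to 5 rows; each row is the pose to reach, as a shift and turn from the pose commanded when the call began, along the tool's axes at that moment, turning the shorter way round; what a row does not reach only later rows make up. Full scale, the value 1, is 500 mm for a shift and pi rad for a turn. A row lasts 1/10 s, in which the tool goes at most 50 mm and 8.59 degrees, less where a joint would pass 70% of its speed; a pose out of reach is approached as far as the arm can. A call with a number of a shift or a turn outside -1 to 1 is refused whole. A call with a gripper value outside its range is refused whole. The fingers move at their own pace and stop on an object; "force" is the grip in N (left out, the last holds). Time passes only in rows, so rows that repeat a pose let the fingers close. It gives the time, the measured TCP pose, the force and the opening at its end, in the units of the state.
- manip.get_state(): the state, without advancing time (a new reading comes with each control period).
- get_image(name): name is "scene" or "side" or "wrist"; returns a dict with "frame" (480x640x3 uint8, blue, green, red), "fx", "fy", "cx", "cy" (pixels), "rvec" (rotation vector, rad) and "tvec" (3), from world to camera coordinates, as OpenCV has them; the wrist camera has in their place "T_tool_cam" (4x4, takes a point from camera to tool coordinates, whose origin is the TCP and whose axes are the flange's). Camera axes: x right, y down, z forward; pixel columns grow to the right and rows downward; lengths in m; the calibration is good to about 2 mm. A picture is of the moment at which its call begins: read the wrist's pose just before it. There is no depth.
- job.sign_off(): hands the job in, once; it reports no verdict.
The state is a dict: "clock": time; "qpos": joint angles; "qd": joint speeds; "effort": joint torques, N m; "position": TCP position; "ee_rot": TCP orientation; "contact_force": force on the tool from outside, world axes, zero at the start; "moment": the same for the moment, N m; "width": finger opening in m.
Only numpy, scipy, OpenCV 4.12 (cv2) and the standard library are available. Lean on these libraries where they do the work, as an engineer would, in place of code of your own. Each camera call takes 0.05 s, during which the arm holds its last target. There are 200 camera calls.

## Task

A gas tap on the bench has been left open. Press the mushroom gas stop on the sloping box right in, so that it stays in when you let go, and with the gas held off turn the open tap's lever fully closed, square across its nozzle; only then turn the mushroom head clockwise until it is freed, and let it spring right out and turn back, so that the supply is reset. Keep the other tap closed and do not shift or tip the jars, dishes and other things on the bench.

Things in the scene. Friction and masses are not known exactly. Their poses are not given: they have to be found in the camera images.
- stop_box: gas stop: grey sloping-front metal box, 132 mm wide, about 135 mm deep, 109 mm high, fixed to the table. Origin: centre of its underside; its own -x is the front. The front face is inclined 35 degrees from level, facing the robot and up; its outward normal is the box's (-0.574, 0, 0.819). A black mushroom button stands square on the face, its axis meeting the face at (-18, 0, 74.5) mm in the box's frame; nothing else on the face stands out more than 9 mm.
- stop_top (a point): centre of the mushroom head's domed top; its z axis is the button's axis, pointing outward, 35 degrees from vertical. Head: 40 mm across, its upright side from 15 to 6 mm below this point, underside 18 mm below. Head out, this point is 40 mm off the face; latched in, 32 mm. The point moves and turns with the head.
- stop_press (a joint): how far the head is pressed in along its axis, m: 0 = out, 0.0095 = end of travel. A spring pushes it out (2 N at rest, 4 N at the end). Pressed past about 0.0083 a pawl catches it, and let go it stays latched at 0.008.
- stop_turn (a joint): turn of the mushroom head, rad, positive clockwise seen from in front of the face: 0 at rest, stop at 1.0. A light spring (up to 0.05 N m) turns it back within about a second when let go. With the head latched, turning it past about 0.7 frees the pawl and the head springs out to 0 (if fingers still grip it, when they let go).
- tap_a: one of two equal bench gas turrets, fixed to the table: white column 25 mm thick on a 62 mm round flange, steel valve body and serrated hose nozzle, black lever on top. Origin: centre of the flange's underside on the table; z up is the axis on which the lever turns; the nozzle points along the body's own -x, reaches 74 mm from the axis and droops; its top lies below 108 mm from the table.
- tap_b: one of two equal bench gas turrets, fixed to the table: white column 25 mm thick on a 62 mm round flange, steel valve body and serrated hose nozzle, black lever on top. Origin: centre of the flange's underside on the table; z up is the axis on which the lever turns; the nozzle points along the body's own -x, reaches 74 mm from the axis and droops; its top lies below 108 mm from the table.
- tap_a_lever (a joint): turn of tap_a's lever, rad: 0 = fully closed against its stop, the lever square across the nozzle, pointing along the turret's own +y; 1.571 = fully open, the lever above the nozzle, pointing along -x. Closing is clockwise seen from above. The lever stays where it is left; dry friction of about 0.1 N m.
- tap_b_lever (a joint): turn of tap_b's lever, rad: 0 = fully closed against its stop, the lever square across the nozzle, pointing along the turret's own +y; 1.571 = fully open, the lever above the nozzle, pointing along -x. Closing is clockwise seen from above. The lever stays where it is left; dry friction of about 0.1 N m.
- tap_a_grip (a point): point on tap_a's lever, 48 mm from its axis and 127.5 mm above the table, at mid height and mid width of the bar. The lever is a level bar: about 12 mm wide here (14 mm at the hub, 11 mm at the end), 14 mm high (121 to 135 mm above the table), its end 62 mm from the axis; the hub is 23 mm across and reaches 135 mm.
- tap_b_grip (a point): point on tap_b's lever, 48 mm from its axis and 127.5 mm above the table, at mid height and mid width of the bar. The lever is a level bar: about 12 mm wide here (14 mm at the hub, 11 mm at the end), 14 mm high (121 to 135 mm above the table), its end 62 mm from the axis; the hub is 23 mm across and reaches 135 mm.
- water_jar: bystander: wide glass jar of rinse water, 96 mm across, 121 mm tall, standing in a glass saucer (138 mm across) behind the taps; origin at its underside
- cell_counter: bystander: flat green tally counter with a row of keys, 100 x 232 x 55 mm, to the left; origin at its underside
- cup_2: bystander: empty grey plastic cup, 54 mm across, 52 mm tall, to the far left; origin at its underside
- faceted_jar: bystander: small faceted glass jar, 56 mm across, 52 mm tall, in front of the sloping box; origin at its underside
- petri_dish: bystander: flat glass dish, 102 mm across, 17 mm tall, near the robot; origin at its underside
- bottle_5: bystander: small capped bottle, 38 mm across, 82 mm tall, on the right; origin at its underside
- rubber_bulb: bystander: rubber suction bulb lying on its side, 38 x 59 x 40 mm, near the robot in front of the taps; origin at its underside
Not all that is in view belongs to the job. What is shaped like the tap_a but red or yellow is not meant.

How it is judged:
By the outcome, as a careful person would: the job done as asked, in the order asked, and still so for the second after the job is handed in, with the robot touching nothing.
It also fails if it takes over 64 s, if anything falls off the work surface, if the arm or the gripper's body presses on something with over 40 N, if the wrist force passes 120 N, or if a joint passes its speed limit or range.

## Working session

There is one attempt and no reset: what is moved stays moved. The work goes in short steps, Python scripts to look and compute and a tool call to move; the robot and the scene stay as the last step left them, time stands still between calls to the robot, and variables do not carry over. Pictures are saved under pics/ and viewed, about 8 in all and at most 12, crops included, and the job is handed in when it is done.

Besides the shell and the picture viewer there is one more tool, called by a JSON object that holds its "api" and its "payload", one argument or row to a line. step_arm: Moves the arm, as the interface text tells. Its arguments: {"type":"object","properties":{"moves":{"type":"array","items":{"type":"number","minimum":-1,"maximum":1}},"force":{"type":"number"}},"required":["moves"]}

```bash
mkdir -p pics
python3 - <<'E'
from rig import manip,get_image
import cv2,pickle
s=manip.get_state();print(s)
for n in("scene","side","wrist"):
    d=get_image(n);pickle.dump(d,open(f"{n}.pkl","wb"));cv2.imwrite(f"pics/{n}0.png",d["frame"])
    print(n,{k:v for k,v in d.items() if k!="frame"})
E
```

```text
{'clock': 0.0, 'qpos': array([-1.42901253e+00,  2.76619837e-01,  1.50615079e+00,  3.06945111e-05,
        1.36069158e+00, -1.20995529e-01]), 'qd': array([-0.00048014,  0.00041573, -0.00150751,  0.0001187 ,  0.0004281 ,
       -0.00035664]), 'effort': array([ 1.15931230e-04, -4.16768146e+01, -2.45807004e+01, -2.96286116e-04,
        1.10267865e-02,  3.26502239e-07]), 'position': array([ 0.14930076, -0.55475553,  0.24441848]), 'ee_rot': array([-9.34883115e-04,  9.91380777e-01,  1.31008709e-01,  5.28991734e-06]), 'contact_force': array([-0.32705761, -0.30858737,  0.25424047]), 'moment': array([-0.01819832, -0.04706371, -0.07823052]), 'width': 0.08542506436390586}
scene {'fx': 438.415206587602, 'fy': 438.415206587602, 'cx': 320.9636866695449, 'cy': 240.65426337162887, 'rvec': array([ 1.72976529, -2.01344733,  0.65922181]), 'tvec': array([0.08134902, 0.4934344 , 0.94809808])}
side {'fx': 618.6195964143197, 'fy': 618.6195964143197, 'cx': 324.1292656719825, 'cy': 238.77838349583666, 'rvec': array([ 2.17056131, -0.02095269,  0.02069879]), 'tvec': array([-0.54373364,  0.09918808,  1.74526637])}
wrist {'fx': 351.0962487005109, 'fy': 351.0962487005109, 'cx': 321.35601214277386, 'cy': 242.77974313569996, 'T_tool_cam': array([[ 6.42331747e-04, -9.66067085e-01, -2.58290486e-01,
         6.56119256e-02],
       [ 9.99999794e-01,  6.23973580e-04,  1.53049681e-04,
        -4.68865888e-04],
       [ 1.33101802e-05, -2.58290531e-01,  9.66067286e-01,
        -1.28493129e-01],
       [ 0.00000000e+00,  0.00000000e+00,  0.00000000e+00,
         1.00000000e+00]])}
```

View pics/scene0.png

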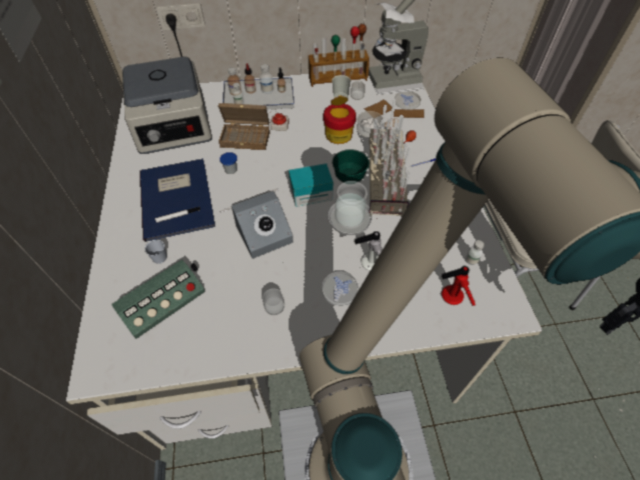

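View pics/side0.png

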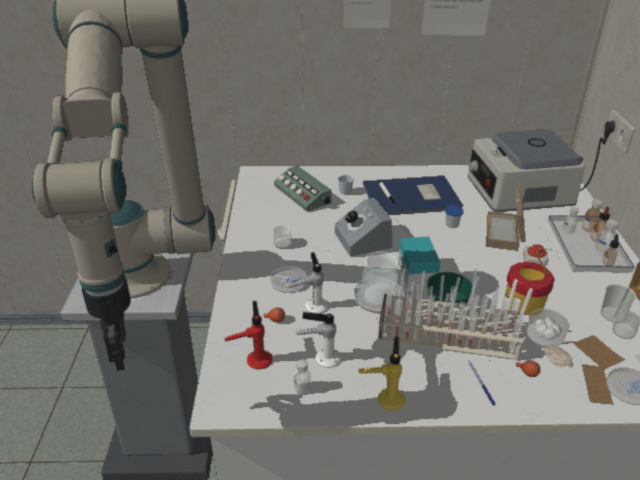

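The side view shows two white turrets, at about (316,285) and (326,340). A red one is at (258,345) and a yellow one at (393,380). The stop box is at (363,227). Next I'll enlarge the taps and the box.

```bash
cat > h.py <<'E'
import numpy as np,cv2,pickle
from scipy.spatial.transform import Rotation as R
def cam(d,s=None):
    "camera centre and cam->world rotation"
    if "rvec" in d:
        Rm=cv2.Rodrigues(d["rvec"])[0]; return -Rm.T@d["tvec"],Rm.T
    q=s["ee_rot"];Rw=R.from_quat(q,scalar_first=True).as_matrix();T=d["T_tool_cam"]
    return s["position"]+Rw@T[:3,3],Rw@T[:3,:3]
def ray(d,uv,s=None):
    c,Rm=cam(d,s); v=Rm@np.array([(uv[0]-d["cx"])/d["fx"],(uv[1]-d["cy"])/d["fy"],1.]); return c,v/np.linalg.norm(v)
def onz(d,uv,z,s=None):
    c,v=ray(d,uv,s); return c+v*(z-c[2])/v[2]
def tri(rs):
    A=sum(np.eye(3)-np.outer(v,v) for c,v in rs);b=sum((np.eye(3)-np.outer(v,v))@c for c,v in rs)
    p=np.linalg.solve(A,b);return p,[np.linalg.norm((np.eye(3)-np.outer(v,v))@(p-c))*1e3 for c,v in rs]
def proj(d,p,s=None):
    c,Rm=cam(d,s);x=Rm.T@(np.asarray(p)-c);return x[0]/x[2]*d["fx"]+d["cx"],x[1]/x[2]*d["fy"]+d["cy"]
E
python3 - <<'E'
from h import *
d=pickle.load(open("side.pkl","rb"));w=pickle.load(open("scene.pkl","rb"))
f=d["frame"]
a=cv2.resize(f[240:375,275:350],None,fx=4.2,fy=4.2,interpolation=cv2.INTER_CUBIC)
b=cv2.resize(f[195:260,325:400],None,fx=4.2,fy=4.2,interpolation=cv2.INTER_CUBIC)
c=cv2.resize(w["frame"][185:260,225:300],None,fx=3.9,fy=3.9,interpolation=cv2.INTER_CUBIC)
H=567;im=np.zeros((H,640,3),np.uint8);im[:a.shape[0],:a.shape[1]]=a;im[:b.shape[0],320:320+b.shape[1]]=b;im[275:275+c.shape[0],320:320+c.shape[1]]=c[:H-275]
cv2.imwrite("pics/crop1.png",im)
for n,uv,z in (("flangeA",(316,303),0),("hubA",(317,281),.128),("flB",(327,357),0),("red",(258,357),0),("head",(351,216),.107),("jar",(282,239),.026)):print(n,onz(d,uv,z).round(3))
for n,uv,z in (("tapbase",(371,262),0),("head",(265,224),.107),("jar",(273,299),.026),("dish",(340,288),.01),("wjar",(350,212),.0)):print(n,onz(w,uv,z).round(3))
E
```

```text
flangeA [ 0.519 -0.134  0.   ]
hubA [ 0.521 -0.202  0.128]
flB [ 0.543 -0.333  0.   ]
red [ 0.378 -0.331  0.   ]
head [0.625 0.129 0.107]
jar [0.421 0.131 0.026]
tapbase [ 0.52  -0.143  0.   ]
head [0.619 0.144 0.107]
jar [0.427 0.146 0.026]
dish [ 0.443 -0.038  0.01 ]
wjar [ 0.713 -0.119  0.   ]
```

View pics/crop1.png

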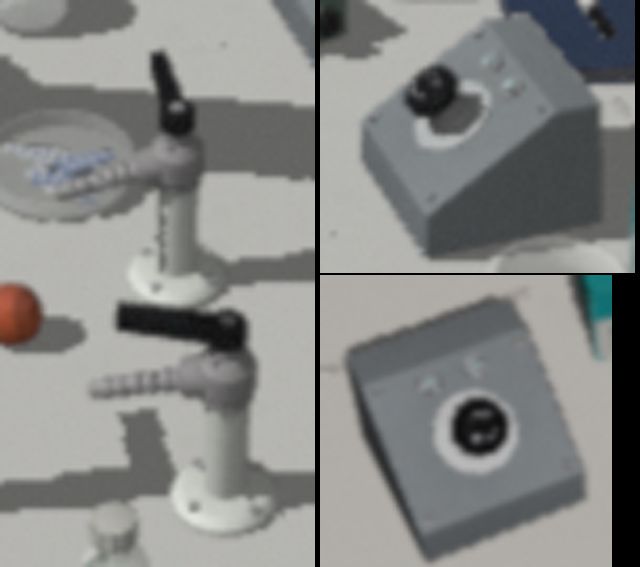

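Both white turrets are seen clearly in the crop:
- **Near turret**, flange about (316,303): its lever is across the nozzle, so it is closed.
- **Farther-right turret**, flange about (328,358): its lever lies above the nozzle, so this is the open one to close.
- **Red and yellow turrets**: not meant.

The mushroom head is at side (352,216) and scene (266,224). I'll move the wrist camera over the head.

{"api": "step_arm", "payload": {
  "moves": [0.377, -0.328, 0, 0, 1, 0.377, -0.328, 0, 0, 1, 0.377, -0.328, 0, 0, 1, 0.377, -0.328, 0, 0, 1, 0.377, -0.328, 0, 0, 1]
}}

```text
clock: 0.65
position: [0.2894, -0.3461, 0.2451]
ee_rot: [-0.0, 0.991, 0.131, 0.0]
contact_force: [0.6, 0.1, 0.2]
width: 0.0124
```

{"api": "step_arm", "payload": {
  "moves": [0.377, -0.328, 0, 0, 1, 0.377, -0.328, 0, 0, 1, 0.377, -0.328, 0, 0, 1, 0.377, -0.328, 0, 0, 1, 0.377, -0.328, 0, 0, 1]
}}

```text
clock: 1.15
position: [0.4289, -0.1387, 0.2454]
ee_rot: [0.0, 0.991, 0.131, 0.0]
contact_force: [0.4, -0.3, -0.3]
width: -0.0
```

{"api": "step_arm", "payload": {
  "moves": [0.377, -0.328, 0, 0, 1, 0.377, -0.328, 0, 0, 1, 0.377, -0.328, 0, 0, 1, 0.377, -0.328, 0, 0, 1, 0.377, -0.328, 0, 0, 1]
}}

```text
clock: 1.65
position: [0.5683, 0.0688, 0.245]
ee_rot: [0.0, 0.991, 0.131, -0.0]
contact_force: [1.3, -0.2, -0.1]
width: -0.0002
```

{"api": "step_arm", "payload": {
  "moves": [0, 0, 0, -0.25, 1, 0, 0, 0, -0.25, 1, 0, 0, 0, -0.25, 1, 0, 0, 0, -0.25, 1, 0, 0, 0, -0.25, 1]
}}

```text
clock: 2.15
position: [0.5674, 0.0669, 0.2448]
ee_rot: [-0.0, 0.873, 0.488, -0.0]
contact_force: [-0.6, -0.3, -0.2]
width: 0.0001
```

{"api": "step_arm", "payload": {
  "moves": [0, 0, 0, -0.25, 1, 0, 0, 0, -0.25, 1, 0, 0, 0, -0.25, 1, 0, 0, 0, -0.25, 1, 0, 0, 0, -0.25, 1]
}}

```text
clock: 2.65
position: [0.5674, 0.0667, 0.2449]
ee_rot: [-0.0, 0.634, 0.774, -0.0]
contact_force: [0.0, -0.9, 1.4]
width: -0.0003
```

{"api": "step_arm", "payload": {
  "moves": [0, 0, 0, -0.25, 1, 0, 0, 0, -0.25, 1, 0, 0, 0, -0.25, 1, 0, 0, 0, -0.25, 1, 0, 0, 0, -0.25, 1]
}}

```text
clock: 3.15
position: [0.5674, 0.0667, 0.2449]
ee_rot: [-0.0, 0.306, 0.952, -0.0]
contact_force: [-0.9, -0.2, -0.1]
width: 0.0
```

{"api": "step_arm", "payload": {
  "moves": [0, 0, 0, -0.2, 1, 0, 0, 0, -0.2, 1, 0, 0, 0, -0.2, 1, 0, 0, 0, -0.2, 1, 0, 0, 0, -0.2, 1]
}}

```text
clock: 3.65
position: [0.5674, 0.0667, 0.2449]
ee_rot: [-0.0, -0.0, 1.0, -0.0]
contact_force: [-0.4, 0.6, 0.6]
width: -0.0
```

{"api": "step_arm", "payload": {
  "moves": [-0.1, 0.14, -0.04, 0, 1, -0.1, 0.14, -0.04, 0, 1, -0.1, 0.14, -0.04, 0, 1, -0.1, 0.14, -0.04, 0, 1]
}}

```text
clock: 4.05
position: [0.6177, 0.1371, 0.2647]
ee_rot: [-0.001, 0.0, 1.0, -0.0]
contact_force: [-0.4, 0.5, 0.2]
width: 0.0001
```

Run:
```python
from h import *
from rig import manip,get_image
s=manip.get_state();d=get_image("wrist");d["s"]=s;pickle.dump(d,open("w1.pkl","wb"));cv2.imwrite("pics/w1.png",d["frame"]);print(s["position"],s["qpos"].round(2))
sc=pickle.load(open("scene.pkl","rb"));sd=pickle.load(open("side.pkl","rb"))
print("head",tri([ray(sc,(266,223.7)),ray(sd,(351.7,216.4))]))
```

```text
[0.61765894 0.13713213 0.26469172] [ 0.11  0.36  1.34 -0.    1.45 -1.46]
head (array([0.62747215, 0.14170422, 0.09736339]), [np.float64(0.2815191381943286), np.float64(0.2815191381944929)])
```

View pics/w1.png

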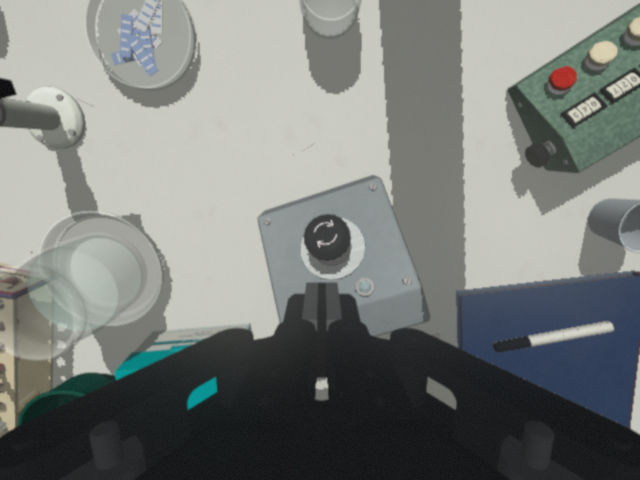

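The wrist view shows the head at about (327,238), about 46 px across, with turn arrows on it. The box's front edge runs from (260,213) to (378,178). Next come the head centre, the box yaw and a rough position for the open tap.

Run:
```python
from h import *
d=pickle.load(open("w1.pkl","rb"));s=d["s"];f=d["frame"]
m=((f.max(2)<70)*255).astype(np.uint8)[195:282,285:375]
m=cv2.morphologyEx(m,cv2.MORPH_CLOSE,np.ones((9,9)))
cs,_=cv2.findContours(m,0,2);c=max(cs,key=cv2.contourArea);(x,y),ax,an=cv2.fitEllipse(c);x+=285;y+=195
print("head px",x,y,ax,an,cv2.boundingRect(c)); p=onz(d,(x,y),.0987,s);print("head mid",p)
c0,_=cam(d,s);print("dia mm",np.array(ax)/351*np.linalg.norm(p-c0)*1e3)
a=onz(d,(260,213),.04,s);b=onz(d,(376,177),.04,s);e=b-a;psi=np.degrees(np.arctan2(-e[0],e[1]));print("front edge",a,b,np.linalg.norm(e),"yaw",psi)
sc=pickle.load(open("scene.pkl","rb"));sd=pickle.load(open("side.pkl","rb"))
print("dark sanity",tri([ray(sc,(266,223.7)),ray(sd,(351.7,216.4)),ray(d,(x,y),s)]))
# open tap, side view
fl=onz(sd,(328.1,358.3),0);hub=onz(sd,(330.2,317.5),.135);tip=onz(sd,(303.1,315.2),.1275);print("tap open flange",fl,"hub",hub,"tip",tip)
```

```text
head px 326.976993560791 237.54124450683594 (43.78229904174805, 44.36017608642578) 162.3783416748047 (20, 20, 44, 46)
head mid [0.62655206 0.14247199 0.0987    ]
dia mm [37.87549544 38.37540933]
front edge [0.61546677 0.07509136 0.04      ] [0.5793429  0.19175653 0.04      ] 0.12212982555707923 yaw 17.204465067490997
dark sanity (array([0.62731357, 0.14207855, 0.0972027 ]), [np.float64(0.4661013544279472), np.float64(0.4117711359603687), np.float64(0.5624105008649153)])
tap open flange [ 0.54563108 -0.33757531  0.        ] hub [ 0.54877258 -0.34386127  0.135     ] tip [ 0.48738575 -0.32663084  0.1275    ]
```

{"api": "step_arm", "payload": {
  "moves": [0.001, 0.004, 0.1, -0.0956, 1, 0.001, 0.004, 0.2, -0.0956, 1, 0.001, 0.004, 0.234, -0.0956, 1, 0.001, 0.004, 0.234, -0.0956, 1, 0.001, 0.004, 0.234, -0.0956, 1]
}}

```text
clock: 4.6
position: [0.6172, 0.1379, 0.1488]
ee_rot: [0.0, -0.149, 0.989, -0.0]
contact_force: [-0.2, 0.1, -0.2]
width: 0.0002
```

{"api": "step_arm", "payload": {
  "moves": [-0.01, 0, 0.0143, 0, 1, -0.0207, 0, 0.0295, 0, 1, -0.0207, 0, 0.0295, 0, 1]
}}

```text
clock: 4.9
position: [0.6278, 0.1418, 0.1332]
ee_rot: [0.0, -0.149, 0.989, -0.0]
contact_force: [0.1, -0.3, -1.2]
width: -0.0003
```

{"api": "step_arm", "payload": {
  "moves": [-0.0023, 0, 0.0033, 0, 1, -0.0046, 0, 0.0066, 0, 1, -0.0046, 0, 0.0066, 0, 1]
}}

```text
clock: 5.2
position: [0.6293, 0.1425, 0.1301]
ee_rot: [-0.0, -0.149, 0.989, -0.0]
contact_force: [-0.3, 0.4, 0.4]
width: 0.0
```

{"api": "step_arm", "payload": {
  "moves": [-0.0023, 0, 0.0033, 0, 1, -0.0046, 0, 0.0066, 0, 1, -0.0046, 0, 0.0066, 0, 1]
}}

```text
clock: 5.5
position: [0.6315, 0.1431, 0.1271]
ee_rot: [0.0, -0.149, 0.989, -0.0]
contact_force: [-1.1, -0.0, 2.0]
width: -0.0001
```

{"api": "step_arm", "payload": {
  "moves": [-0.0023, 0, 0.0033, 0, 1, -0.0046, 0, 0.0066, 0, 1, -0.0046, 0, 0.0066, 0, 1]
}}

```text
clock: 5.8
position: [0.6339, 0.1439, 0.1234]
ee_rot: [0.0, -0.149, 0.989, 0.0]
contact_force: [0.0, -0.0, -0.2]
width: 0.0003
```

{"api": "step_arm", "payload": {
  "moves": [-0.0023, 0, 0.0033, 0, 1, -0.0023, 0, 0.0033, 0, 1]
}}

```text
clock: 6.0
position: [0.6349, 0.1441, 0.1218]
ee_rot: [-0.0, -0.149, 0.989, -0.0]
contact_force: [-2.1, 0.6, 1.7]
width: 0.0004
```

{"api": "step_arm", "payload": {
  "moves": [-0.0023, 0, 0.0033, 0, 1, -0.0023, 0, 0.0033, 0, 1]
}}

```text
clock: 6.2
position: [0.6359, 0.1445, 0.1204]
ee_rot: [-0.0, -0.149, 0.989, -0.0]
contact_force: [-0.9, -0.4, 4.1]
width: 0.0001
```

{"api": "step_arm", "payload": {
  "moves": [-0.0012, 0, 0.0017, 0, 1, -0.0012, 0, 0.0017, 0, 1]
}}

```text
clock: 6.4
position: [0.6361, 0.1445, 0.1202]
ee_rot: [-0.0, -0.149, 0.989, -0.0]
contact_force: [-3.3, -0.6, 6.9]
width: -0.0
```

{"api": "step_arm", "payload": {
  "moves": [-0.0012, 0, 0.0017, 0, 1, -0.0012, 0, 0.0017, 0, 1]
}}

```text
clock: 6.6
position: [0.6362, 0.1446, 0.12]
ee_rot: [-0.001, -0.149, 0.989, -0.0]
contact_force: [-4.8, -0.1, 9.6]
width: -0.0002
```

{"api": "step_arm", "payload": {
  "moves": [-0.0012, 0, 0.0017, 0, 1, -0.0012, 0, 0.0017, 0, 1]
}}

```text
clock: 6.8
position: [0.6364, 0.1446, 0.1199]
ee_rot: [-0.001, -0.15, 0.989, -0.0]
contact_force: [-6.8, -2.1, 14.4]
width: -0.0001
```

{"api": "step_arm", "payload": {
  "moves": [0.023, 0, -0.033, 0, 1, 0.046, 0, -0.066, 0, 1, 0.046, 0, -0.166, 0, 1, 0.046, 0, -0.266, 0, 1, 0.046, 0, -0.266, 0, 1]
}}

```text
clock: 7.3
position: [0.6191, 0.1386, 0.26]
ee_rot: [0.008, -0.149, 0.989, -0.0]
contact_force: [0.1, -0.1, -0.0]
width: -0.0003
```

```bash
cat > hd.py <<'E'
from h import *
from rig import manip,get_image
import sys
n=sys.argv[1]
s=manip.get_state();d=get_image("wrist");d["s"]=s;pickle.dump(d,open(n+".pkl","wb"));f=d["frame"]
print(s["position"],s["clock"])
u,v=proj(d,(.6268+.003,.1424+.001,.0945),s);u,v=int(u),int(v)
m=((f.max(2)<70)*255).astype(np.uint8);m=cv2.morphologyEx(m,cv2.MORPH_CLOSE,np.ones((9,9)));m2=m[v-40:v+36,u-40:u+40]
cs,_=cv2.findContours(m2,0,2);c=max(cs,key=cv2.contourArea);(x,y),ax,an=cv2.fitEllipse(c);x+=u-40;y+=v-40
print("px",x,y,ax,cv2.boundingRect(c))
mid=np.array([.6268,.1424,.0985]);a=np.array([-.548,-.170,.819])
for t,k in(("out",0),("latched",.008)):print(t,proj(d,mid-a*k,s))
cv2.imwrite(f"pics/{n}.png",cv2.resize(f[v-75:v+75,u-100:u+100],None,fx=3,fy=3,interpolation=cv2.INTER_CUBIC))
E
python3 hd.py w2
```

```text
[0.61909491 0.13856893 0.25998667] 7.3
px 323.0696487426758 237.762451171875 (43.542701721191406, 44.47511291503906) (19, 19, 44, 45)
out (np.float64(322.99088688126693), np.float64(234.92577430433266))
latched (np.float64(322.97592269063557), np.float64(238.12706893834041))
```

View pics/w2.png

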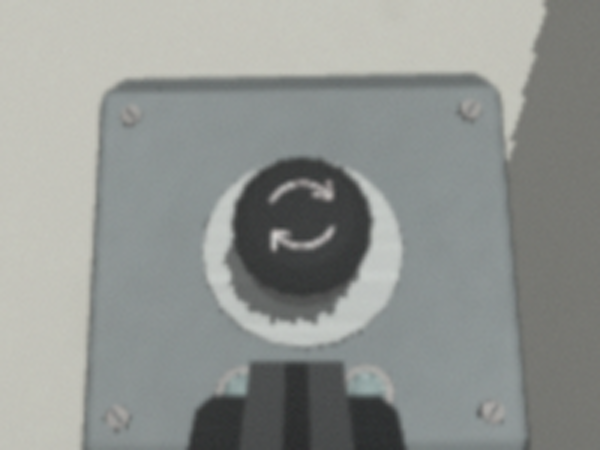

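The fit gives row 237.8, against 238.1 predicted for latched and 234.9 for out, so the head is latched in. Next I move over the open tap.

{"api": "step_arm", "payload": {
  "moves": [0.225, -0.42, -0.02, 0, 1, 0.225, -0.42, -0.02, 0, 1, 0.225, -0.42, -0.02, 0, 1, 0.225, -0.42, -0.02, 0, 1, 0.225, -0.42, -0.02, 0, 1]
}}

```text
clock: 7.85
position: [0.5683, -0.098, 0.2599]
ee_rot: [-0.001, -0.149, 0.989, -0.0]
contact_force: [0.5, 0.6, 0.3]
width: 0.0001
```

{"api": "step_arm", "payload": {
  "moves": [0.225, -0.42, -0.02, 0, 1, 0.225, -0.42, -0.02, 0, 1, 0.225, -0.42, -0.02, 0, 1, 0.225, -0.42, -0.02, 0, 1, 0.225, -0.42, -0.02, 0, 1]
}}

```text
clock: 8.35
position: [0.523, -0.3319, 0.2698]
ee_rot: [-0.001, -0.149, 0.989, 0.0]
contact_force: [0.9, 0.1, 1.6]
width: 0.0
```

{"api": "step_arm", "payload": {
  "moves": [0, 0, 0, 0.0956, 1, 0, 0, 0, 0.0956, 1, 0, 0, 0, 0.0956, 1, 0, 0, 0, 0.0956, 1]
}}

```text
clock: 8.75
position: [0.5242, -0.3291, 0.27]
ee_rot: [-0.001, -0.001, 1.0, 0.0]
contact_force: [-0.4, -0.7, 0.0]
width: -0.0002
```

Run:
```python
from h import *
from rig import manip,get_image
s=manip.get_state();d=get_image("wrist");d["s"]=s;pickle.dump(d,open("w3.pkl","wb"));cv2.imwrite("pics/w3.png",d["frame"]);print(s["position"],s["qpos"].round(2))
```

```text
[ 0.52416373 -0.3290713   0.27003495] [-0.67  0.33  1.36 -0.    1.45 -2.25]
```

View pics/w3.png

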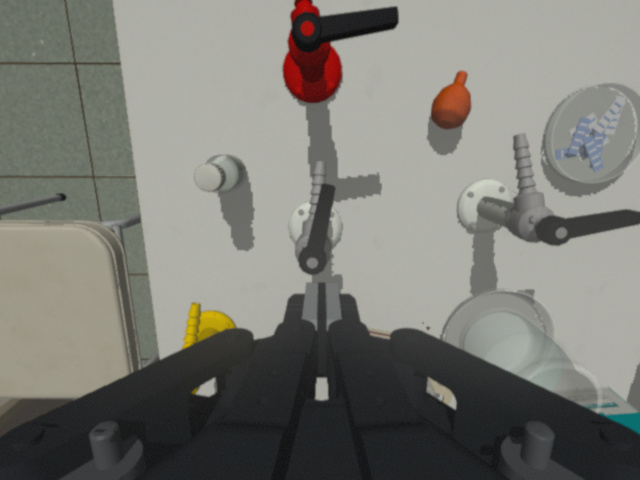

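The open tap's hub is at (312,262), its lever tip at (327,187), its flange at (315,226) and its nozzle tip at (319,163). Bottle_5 is at (215,173). The closed tap's lever, at (600,222), is square across its nozzle.

Run:
```python
from h import *
d=pickle.load(open("w3.pkl","rb"));s=d["s"];f=d["frame"]
m=((f.max(2)<60)*255).astype(np.uint8)[175:276,285:350]
cs,_=cv2.findContours(m,0,2);c=max(cs,key=cv2.contourArea)+np.array([285,175]);print(cv2.boundingRect(c),cv2.contourArea(c),cv2.minAreaRect(c))
P=c[:,0,:];dist=np.hypot(*(P-[312,262]).T)
far=P[dist>dist.max()-5].mean(0);print("far px",far)
hub=onz(d,(312,262),.135,s);hub2=onz(d,(312,262),.128,s);fl=onz(d,(315,226),0.002,s);tip=onz(d,far,.130,s)
print("hub",hub,"flange",fl,"tip",tip,"len",np.linalg.norm((tip-hub)[:2]),"dir",np.degrees(np.arctan2(*(tip-hub)[1::-1])))
nz=onz(d,(319,163),.09,s);print("noz",nz,np.degrees(np.arctan2(*(nz-fl)[1::-1])),np.linalg.norm((nz-fl)[:2]))
b=onz(d,(215,173),.08,s);print("bottle",b)
```

```text
(310, 184, 24, 61) 589.0 ((322.15399169921875, 214.26376342773438), (13.341633796691895, 59.828453063964844), 12.875000953674316)
far px [327.    185.375]
hub [ 0.5452041  -0.33565564  0.135     ] flange [ 0.54481892 -0.33550369  0.002     ] tip [ 0.48576041 -0.32418818  0.13      ] len 0.06053969677377076 dir 169.0810337229115
noz [ 0.47066593 -0.33050581  0.09      ] 176.1441222723898 0.07432122730033151
bottle [ 0.48002826 -0.42327592  0.08      ]
```

{"api": "step_arm", "payload": {
  "moves": [0.0524, 0.005, 0.08, 0.04, 0, 0.0524, 0.005, 0.18, 0.0606, 0, 0.0524, 0.005, 0.18, 0.0606, 0, 0.0524, 0.005, 0.18, 0.0606, 0, 0.0524, 0.005, 0.18, 0.0606, 0],
  "force": 20
}}

```text
clock: 9.3
position: [0.5005, -0.3282, 0.1835]
ee_rot: [0.002, 0.094, 0.996, -0.001]
contact_force: [0.1, -0.7, 0.3]
width: 0.0424
```

Run:
```python
from h import *
from rig import manip,get_image
s=manip.get_state();d=get_image("wrist");d["s"]=s;pickle.dump(d,open("w4.pkl","wb"));cv2.imwrite("pics/w4.png",d["frame"][100:460,120:520]);print(s["position"],s["ee_rot"],s["width"])
for q in((.545,-.3356,.135),(.4979,-.3265,.135),(.4979,-.3265,.1275)):print(proj(d,q,s))
```

```text
[ 0.50049057 -0.32816137  0.18349998] [ 0.00217593  0.09421471  0.9955484  -0.00149493] 0.042393618817442344
(np.float64(322.21627302321133), np.float64(349.1009082365307))
(np.float64(322.5247916597226), np.float64(269.3229324079149))
(np.float64(322.5171111387441), np.float64(264.7760250117195))
```

View pics/w4.png

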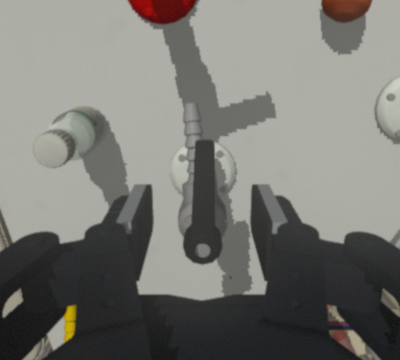

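The lever is aligned and centred between the open fingers. The hub shows at (203,248) in the crop, against (202,249) predicted. Now descend and grip.

{"api": "step_arm", "payload": {
  "moves": [0, 0, 0.06, 0, 0, 0, 0, 0.1, 0, 0, 0, 0, 0.1, 0, 0]
}}

```text
clock: 9.65
position: [0.4983, -0.3266, 0.1302]
ee_rot: [-0.001, 0.095, 0.995, 0.001]
contact_force: [0.4, 0.9, -0.2]
width: 0.0426
```

{"api": "step_arm", "payload": {
  "moves": [0, 0, 0, 0, 1, 0, 0, 0, 0, 1, 0, 0, 0, 0, 1, 0, 0, 0, 0, 1, 0, 0, 0, 0, 1],
  "force": 25
}}

```text
clock: 10.15
position: [0.4998, -0.3278, 0.1329]
ee_rot: [0.002, 0.095, 0.995, -0.001]
contact_force: [-0.9, 0.2, 6.2]
width: 0.0107
```

Run:
```python
from h import *
from rig import manip
s=manip.get_state();p=s["position"];q=s["ee_rot"];X=R.from_quat(q,scalar_first=True).as_matrix()
print(p,s["contact_force"],s["width"],"yaw",np.degrees(np.arctan2(X[1,0],X[0,0])))
ax=np.array([.545,-.3356]);r=p[:2]-ax;print(np.linalg.norm(r),np.degrees(np.arctan2(r[1],r[0])))
# arc rows in tool axes: yaw0=169.1, radius .048, 8 deg/row
for k in range(1,12):
    t=np.radians(8*min(k,11));R0=.048
    # tool x = radial out; +twist turns clockwise from above; tool y is tangent in the clockwise sense
    print(k,8*k,"dx %.4f dy %.4f tw %.4f"%((R0*np.cos(t)-R0)/.5,R0*np.sin(t)/.5,8*k/180))
print(X.T@np.array([0,0,1]),X[:,1])
```

```text
[ 0.49975537 -0.32777127  0.13285869] [-0.88155705  0.15334588  6.19018777] 0.010715008915151817 yaw 169.07159077134904
0.04591694476399111 170.18325021429845
1 8 dx -0.0009 dy 0.0134 tw 0.0444
2 16 dx -0.0037 dy 0.0265 tw 0.0889
3 24 dx -0.0083 dy 0.0390 tw 0.1333
4 32 dx -0.0146 dy 0.0509 tw 0.1778
5 40 dx -0.0225 dy 0.0617 tw 0.2222
6 48 dx -0.0318 dy 0.0713 tw 0.2667
7 56 dx -0.0423 dy 0.0796 tw 0.3111
8 64 dx -0.0539 dy 0.0863 tw 0.3556
9 72 dx -0.0663 dy 0.0913 tw 0.4000
10 80 dx -0.0793 dy 0.0945 tw 0.4444
11 88 dx -0.0926 dy 0.0959 tw 0.4889
[-0.00394254 -0.00182424 -0.99999056] [ 0.18958906  0.98186183 -0.00182424]
```

{"api": "step_arm", "payload": {
  "moves": [-0.0009, 0.0134, -0.003, 0.0444, 1, -0.0037, 0.0265, -0.003, 0.0889, 1, -0.0083, 0.039, -0.003, 0.1333, 1, -0.0146, 0.0509, -0.003, 0.1778, 1, -0.0225, 0.0617, -0.003, 0.2222, 1]
}}

```text
clock: 10.65
position: [0.5161, -0.3003, 0.1331]
ee_rot: [0.002, 0.432, 0.902, -0.001]
contact_force: [0.5, -3.3, 0.5]
width: 0.0111
```

{"api": "step_arm", "payload": {
  "moves": [-0.0009, 0.0134, 0, 0.0444, 1, -0.0037, 0.0265, 0, 0.0889, 1, -0.0083, 0.039, 0, 0.1333, 1, -0.0115, 0.0454, 0, 0.155, 1, -0.0146, 0.0509, 0, 0.1778, 1]
}}

```text
clock: 11.15
position: [0.5396, -0.2903, 0.133]
ee_rot: [0.001, 0.663, 0.749, -0.002]
contact_force: [-1.5, -2.7, 1.6]
width: 0.0109
```

```bash
cat > lv.py <<'E'
from h import *
from rig import manip
s=manip.get_state();p=s["position"];q=s["ee_rot"];X=R.from_quat(q,scalar_first=True).as_matrix()
print(p,s["clock"],s["width"],"yaw",np.degrees(np.arctan2(X[1,0],X[0,0])),"F tool",X.T@s["contact_force"],"M tool",X.T@s["moment"])
r=p[:2]-[.545,-.3356];print("r",np.linalg.norm(r),np.degrees(np.arctan2(r[1],r[0])))
E
python3 lv.py
```

```text
[ 0.53964602 -0.29028271  0.13302848] 11.15 0.010861792272896333 yaw 96.94153989238094 F tool [-2.51604685 -1.80314034 -1.59884204] M tool [ 0.35649658 -0.59849747 -0.0704749 ]
r 0.04563246561813196 96.73793476923461
```

{"api": "step_arm", "payload": {
  "moves": [-0.0005, 0.01, 0, 0.0333, 1, -0.0014, 0.0164, 0, 0.0555, 1, -0.0014, 0.0164, 0, 0.0555, 1]
}}

```text
clock: 11.45
position: [0.5481, -0.29, 0.133]
ee_rot: [0.002, 0.725, 0.689, -0.001]
contact_force: [-1.6, -5.4, 1.9]
width: 0.0107
```

{"api": "step_arm", "payload": {
  "moves": [0, 0.0033, 0, 0.0111, 1, 0, 0.0033, 0, 0.0111, 1]
}}

```text
clock: 11.65
position: [0.5491, -0.2901, 0.133]
ee_rot: [0.001, 0.736, 0.677, -0.001]
contact_force: [-1.7, -5.0, 1.9]
width: 0.0108
```

```bash
python3 lv.py
```

```text
[ 0.54913367 -0.29008545  0.13300614] 11.65 0.010842165341607162 yaw 85.17826440854488 F tool [-5.11549029 -1.31272892 -1.88318187] M tool [ 0.2762882  -0.78463996 -0.03650981]
r 0.04570187589960008 84.810590301328
```

{"api": "step_arm", "payload": {
  "moves": [-0.002, 0.0033, 0, 0.0111, 1, -0.002, 0.0033, 0, 0.0111, 1]
}}

```text
clock: 11.85
position: [0.5494, -0.2902, 0.133]
ee_rot: [-0.001, 0.747, 0.664, -0.002]
contact_force: [-5.7, -2.4, 3.4]
width: 0.0105
```

{"api": "step_arm", "payload": {
  "moves": [0, 0.0033, 0, 0.0111, 1, 0, 0.0033, 0, 0.0111, 1]
}}

```text
clock: 12.05
position: [0.5496, -0.2902, 0.1329]
ee_rot: [-0.002, 0.758, 0.652, -0.003]
contact_force: [-7.8, -1.7, 6.4]
width: 0.0109
```

```bash
python3 lv.py
```

```text
[ 0.54958771 -0.29018744  0.13292091] 12.05 0.010904130328785906 yaw 81.39112149990555 F tool [-2.86898545 -7.49296023 -6.29595637] M tool [ 1.205041   -0.64797035 -0.95461578]
r 0.045643701256705596 84.231376964048
```

The stop is reached. The angle holds at about 84.3° while the tangential force climbs to 7.5 N. Release, rise and look.

{"api": "step_arm", "payload": {
  "moves": [0, 0, 0, 0, 0, 0, 0, 0, 0, 0, 0, 0, 0, 0, 0, 0, 0, 0, 0, 0]
}}

```text
clock: 12.45
position: [0.5531, -0.2894, 0.1322]
ee_rot: [0.0, 0.76, 0.65, 0.0]
contact_force: [-0.4, -0.6, 0.1]
width: 0.0428
```

{"api": "step_arm", "payload": {
  "moves": [0, 0, -0.1, 0, 0, 0, 0, -0.2, 0, 0, 0, 0, -0.27, 0, 0, 0, 0, -0.27, 0, 0, 0, 0, -0.27, 0, 0]
}}

```text
clock: 12.95
position: [0.5532, -0.2896, 0.2681]
ee_rot: [0.001, 0.76, 0.65, 0.0]
contact_force: [0.1, -0.3, -0.6]
width: 0.0424
```

{"api": "step_arm", "payload": {
  "moves": [0, 0, 0, -0.24, 0, 0, 0, 0, -0.24, 0, 0, 0, 0, -0.24, 0, 0, 0, 0, -0.24, 0, 0, 0, 0, -0.24, 0]
}}

```text
clock: 13.45
position: [0.552, -0.2889, 0.2646]
ee_rot: [-0.002, 0.466, 0.885, 0.0]
contact_force: [-0.2, 0.3, 0.4]
width: 0.0425
```

{"api": "step_arm", "payload": {
  "moves": [0, 0, 0, -0.24, 0, 0, 0, 0, -0.24, 0, 0, 0, 0, -0.24, 0, 0, 0, 0, -0.24, 0, 0, 0, 0, -0.24, 0]
}}

```text
clock: 13.95
position: [0.552, -0.2889, 0.2646]
ee_rot: [-0.002, 0.11, 0.994, 0.001]
contact_force: [-0.6, -0.0, 0.1]
width: 0.0423
```

```bash
python3 lv.py
python3 - <<'E'
from h import *
from rig import manip,get_image
s=manip.get_state();d=get_image("wrist");d["s"]=s;pickle.dump(d,open("w5.pkl","wb"));cv2.imwrite("pics/w5.png",d["frame"])
for q in((.545,-.3356,.135),(.0048+.545,-.2902,.135)):print(proj(d,q,s))
E
```

```text
[ 0.55198732 -0.2888734   0.26459818] 13.95 0.042284128058222424 yaw 167.38826649475024 F tool [ 0.55619945 -0.15335423 -0.12112573] M tool [0.03486849 0.02289737 0.0179714 ]
r 0.04724614470711421 81.49522884571732
(np.float64(258.2233225495156), np.float64(242.81021030334028))
(np.float64(317.84161312914534), np.float64(236.1390947721768))
```

View pics/w5.png

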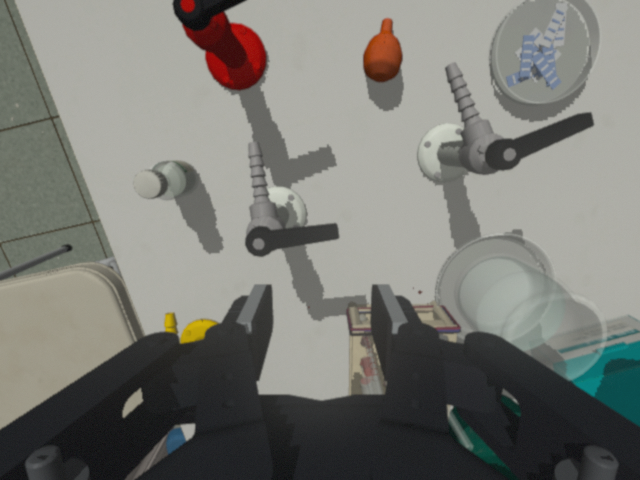

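The lever now lies across the nozzle: hub (259,241), tip (338,231), nozzle tip (254,145). I'll check the angle, using the other tap (closed) as the reference.

Run:
```python
from h import *
d=pickle.load(open("w5.pkl","rb"));s=d["s"]
def ang(a,b):v=(b-a)[:2];return round(np.degrees(np.arctan2(v[1],v[0])),1),round(np.linalg.norm(v)*1e3,1)
for n,h,t,z,fl in(("opened tap",(259,241),(338,231),(254,143),(284,206)),("other",(502,153),(592,120),(451,65),(442,153))):
    H=onz(d,h,.135,s);T=onz(d,t,.131,s);F=onz(d,fl,.003,s);print(n,"hub",H.round(4),"flange",F.round(4),"lever",ang(H,T))
    for zz in(.085,.095):print("  nozzle z",zz,ang(H,onz(d,z,zz,s)))
```

```text
opened tap hub [ 0.5438 -0.3347  0.135 ] flange [ 0.5387 -0.3276  0.003 ] lever (np.float64(83.9), np.float64(60.5))
  nozzle z 0.085 (np.float64(174.8), np.float64(73.2))
  nozzle z 0.095 (np.float64(173.4), np.float64(72.8))
other hub [ 0.5189 -0.1485  0.135 ] flange [ 0.52   -0.1474  0.003 ] lever (np.float64(97.2), np.float64(66.8))
  nozzle z 0.085 (np.float64(-172.5), np.float64(72.5))
  nozzle z 0.095 (np.float64(-169.4), np.float64(71.7))
```

The lever angle is 83.9° and the nozzle about 174°, so they are square at about 90°. The other tap is still closed. Next I move back to the head, pre-turned 30° anticlockwise from the box alignment.

{"api": "step_arm", "payload": {
  "moves": [0.017, 0.44, 0, 0, -0.4, 0.017, 0.44, 0, 0, -0.4, 0.017, 0.44, 0, 0, -0.4, 0.017, 0.44, 0, 0, -0.4, 0.017, 0.44, 0, 0, -0.4]
}}

```text
clock: 14.5
position: [0.5934, -0.0686, 0.2654]
ee_rot: [-0.002, 0.113, 0.994, 0.001]
contact_force: [0.1, -0.7, 0.3]
width: 0.0597
```

{"api": "step_arm", "payload": {
  "moves": [0.017, 0.44, 0, 0, -0.4, 0.017, 0.44, 0, 0, -0.4, 0.017, 0.44, 0, 0, -0.4, 0.017, 0.44, 0, 0, -0.4, 0.017, 0.44, 0, 0, -0.4]
}}

```text
clock: 15.0
position: [0.6345, 0.1478, 0.2649]
ee_rot: [-0.002, 0.112, 0.994, 0.001]
contact_force: [0.5, -0.6, 0.3]
width: 0.0598
```

{"api": "step_arm", "payload": {
  "moves": [0, 0, 0, -0.2, -0.4, 0, 0, 0, -0.2, -0.4, 0, 0, 0, -0.2, -0.4, 0, 0, 0, -0.2, -0.4, 0, 0, 0, -0.2, -0.4]
}}

```text
clock: 15.5
position: [0.6343, 0.1431, 0.2652]
ee_rot: [-0.002, -0.199, 0.98, 0.0]
contact_force: [-0.6, -0.2, -0.0]
width: 0.06
```

{"api": "step_arm", "payload": {
  "moves": [0, 0, 0, -0.1323, -0.4, 0, 0, 0, -0.1323, -0.4, 0, 0, 0, -0.1323, -0.4, 0, 0, 0, -0.1323, -0.4]
}}

```text
clock: 15.9
position: [0.6346, 0.1429, 0.2661]
ee_rot: [-0.001, -0.396, 0.918, 0.0]
contact_force: [-0.2, 0.0, -0.4]
width: 0.0593
```

```bash
cat > go.py <<'E'
from h import *
from rig import manip
import sys
t=np.array([float(v) for v in sys.argv[1:4]]);yw=float(sys.argv[4])
s=manip.get_state();X=R.from_quat(s["ee_rot"],scalar_first=True).as_matrix();y=np.degrees(np.arctan2(X[1,0],X[0,0]))
c,sn=np.cos(np.radians(y)),np.sin(np.radians(y));D=np.array([[c,sn,0],[sn,-c,0],[0,0,-1]])
print(s["position"],"yaw",y%360,"w",s["width"],"F",s["contact_force"].round(1),"Ftool",(D@s["contact_force"]).round(1),"Mtool",(X.T@s["moment"]).round(2),s["qpos"].round(2))
print("move",(D@(t-s["position"])/.5).round(4),"tw",((y-yw+180)%360-180)/180)
E
python3 go.py .6312 .1438 .18 227.2; python3 hd.py w6
```

```text
[0.63459359 0.14294759 0.26605284] yaw 226.63045991408794 w 0.05932577059012011 F [-0.2  0.  -0.4] Ftool [0.1 0.2 0.4] Mtool [-0.   -0.   -0.01] [ 0.11  0.38  1.29  0.    1.47 -2.27]
move [0.0034 0.0061 0.1721] tw -0.0031641115884004497
[0.63459359 0.14294759 0.26605284] 15.9
px 324.53875732421875 222.85050201416016 (43.026058197021484, 43.42346954345703) (18, 19, 45, 45)
out (np.float64(326.97657191426106), np.float64(220.27556299484843))
latched (np.float64(324.26549141944747), np.float64(223.2980221945534))
```

{"api": "step_arm", "payload": {
  "moves": [0.0034, 0.0061, 0.1, -0.003, -0.4, 0.0034, 0.0061, 0.2, -0.003, -0.4, 0.0034, 0.0061, 0.29, -0.003, -0.4, 0.0034, 0.0061, 0.29, -0.003, -0.4, 0.0034, 0.0061, 0.29, -0.003, -0.4]
}}

```text
clock: 16.45
position: [0.6317, 0.1439, 0.1222]
ee_rot: [-0.001, -0.401, 0.916, 0.0]
contact_force: [-0.1, -0.5, -0.0]
width: 0.0597
```

{"api": "step_arm", "payload": {
  "moves": [0, 0, 0.02, 0, -0.4, 0, 0, 0.04, 0, -0.4, 0, 0, 0.046, 0, -0.4, 0, 0, 0.046, 0, -0.4]
}}

```text
clock: 16.85
position: [0.6316, 0.1438, 0.0993]
ee_rot: [-0.0, -0.402, 0.916, -0.0]
contact_force: [0.4, 0.5, -0.1]
width: 0.0598
```

```bash
python3 go.py .6312 .1438 .097 227.2
python3 - <<'E'
from rig import get_image
import cv2
d=get_image("wrist");cv2.imwrite("pics/w7.png",d["frame"][120:420,120:520])
E
```

```text
[0.63157184 0.1438427  0.09931932] yaw 227.3617279455489 w 0.05983913144245001 F [ 0.4  0.5 -0.1] Ftool [-0.6  0.1  0.1] Mtool [-0.06 -0.02  0.01] [ 0.12  0.49  1.55 -0.    1.1  -2.28]
move [0.0006 0.0005 0.0046] tw 0.0008984885863829579
```

View pics/w7.png

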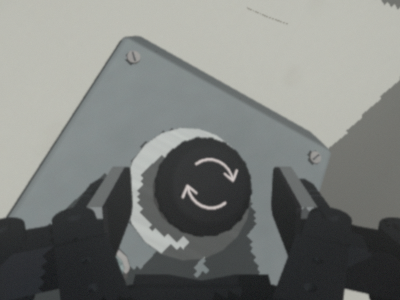

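The latched head (centre about (203,187) in the crop) is centred between the pads, at about x 130 and 272. Close on it.

{"api": "step_arm", "payload": {
  "moves": [0, 0, 0.002, 0, 1, 0, 0, 0.002, 0, 1, 0, 0, 0.002, 0, 1, 0, 0, 0.002, 0, 1],
  "force": 25
}}

```text
clock: 17.3
position: [0.6317, 0.1443, 0.0989]
ee_rot: [0.0, -0.402, 0.916, 0.0]
contact_force: [-1.0, 1.9, 4.0]
width: 0.0391
```

```bash
python3 go.py .6312 .1438 .097 227.2
```

```text
[0.63166812 0.14433809 0.09887328] yaw 227.37183499461074 w 0.03905961240743243 F [-1.   1.9  4. ] Ftool [-0.8  2.  -4. ] Mtool [-0.48 -0.05  0.03] [ 0.12  0.49  1.55  0.    1.1  -2.28]
move [ 0.0014 -0.      0.0037] tw 0.0009546388589487581
```

{"api": "step_arm", "payload": {
  "moves": [0, 0, 0, 0.045, 1, 0, 0, 0, 0.09, 1, 0, 0, 0, 0.135, 1, 0, 0, 0, 0.18, 1, 0, 0, 0, 0.18, 1]
}}

```text
clock: 17.8
position: [0.6323, 0.1441, 0.0986]
ee_rot: [0.001, -0.131, 0.991, 0.0]
contact_force: [-0.3, 1.6, 1.5]
width: 0.0386
```

```bash
python3 go.py .6312 .1438 .097 167.2
```

```text
[0.63232741 0.14410018 0.09863015] yaw 195.0258247261811 w 0.038582799090756015 F [-0.3  1.6  1.5] Ftool [-0.1  1.6 -1.5] Mtool [-0.46 -0.19 -0.23] [ 0.12  0.49  1.55  0.    1.1  -1.72]
move [0.0023 0.     0.0033] tw 0.15458791514545062
```

{"api": "step_arm", "payload": {
  "moves": [0, 0, 0, 0.045, 1, 0, 0, 0, 0.09, 1, 0, 0, 0, 0.135, 1, 0, 0, 0, 0.17, 1, 0, 0, 0, 0.17, 1]
}}

```text
clock: 18.3
position: [0.6315, 0.1435, 0.0986]
ee_rot: [0.0, 0.134, 0.991, -0.0]
contact_force: [-1.8, 0.9, 4.2]
width: 0.0385
```

```bash
python3 go.py .6312 .1438 .097 167.2
python3 - <<'E'
from rig import get_image
import cv2
d=get_image("wrist");cv2.imwrite("pics/w8.png",cv2.resize(d["frame"][200:420,200:440],None,fx=2.5,fy=2.5))
E
```

```text
[0.63153888 0.1435154  0.09863264] yaw 164.55911116148187 w 0.03848295864405637 F [-1.8  0.9  4.2] Ftool [ 2.   0.4 -4.2] Mtool [ 0.01  0.29 -0.07] [ 0.12  0.49  1.55 -0.    1.1  -1.18]
move [0.0008 0.0004 0.0033] tw -0.014671604658434015
```

View pics/w8.png

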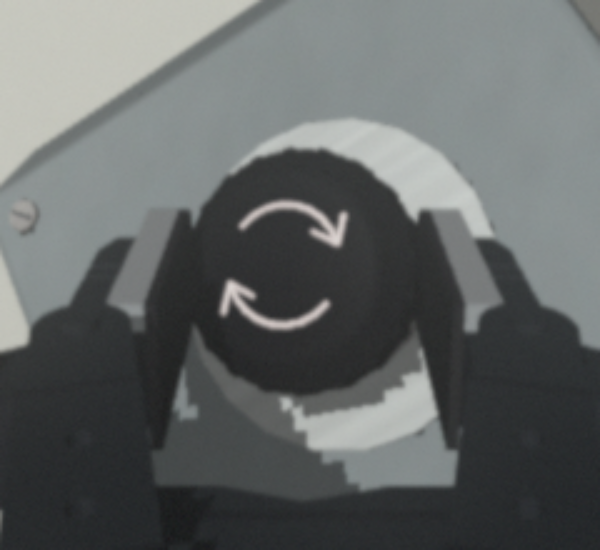

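The arrows moved only about 8° relative to the fingers while the tool turned 62°, so the head has turned about 0.85 rad. I'll add a little more turn for margin, then let go.

{"api": "step_arm", "payload": {
  "moves": [0, 0, -0.002, 0.04, 1, 0, 0, -0.002, 0.04, 1]
}}

```text
clock: 18.55
position: [0.6308, 0.1435, 0.0995]
ee_rot: [-0.001, 0.197, 0.98, -0.001]
contact_force: [-3.3, 1.2, 4.5]
width: 0.0382
```

{"api": "step_arm", "payload": {
  "moves": [0, 0, 0, 0, -0.4, 0, 0, 0, 0, -0.4, 0, 0, 0, 0, -0.4, 0, 0, 0, 0, -0.4]
}}

```text
clock: 18.95
position: [0.6319, 0.1438, 0.0989]
ee_rot: [0.0, 0.197, 0.98, -0.0]
contact_force: [-0.2, -0.4, -0.4]
width: 0.06
```

{"api": "step_arm", "payload": {
  "moves": [0, 0, -0.1, 0, -0.4, 0, 0, -0.2, 0, -0.4, 0, 0, -0.33, 0, -0.4, 0, 0, -0.33, 0, -0.4, 0, 0, -0.33, 0, -0.4]
}}

```text
clock: 19.45
position: [0.6334, 0.1441, 0.2681]
ee_rot: [0.004, 0.198, 0.98, 0.001]
contact_force: [0.3, 0.2, 0.1]
width: 0.0595
```

{"api": "step_arm", "payload": {
  "moves": [0.02, 0, 0, -0.22, 1, 0.02, 0, 0, -0.22, 1, 0.02, 0, 0, -0.22, 1, 0.02, 0, 0, -0.22, 1, 0.02, 0, 0, -0.22, 1]
}}

```text
clock: 19.95
position: [0.6215, 0.1476, 0.2615]
ee_rot: [-0.002, -0.148, 0.989, 0.0]
contact_force: [0.1, -0.3, -0.3]
width: 0.0005
```

```bash
python3 go.py .6191 .1386 .26 197.2; python3 hd.py w9
```

```text
[0.62146044 0.1476236  0.26147224] yaw 197.07517807564008 w 0.000450347506070896 F [ 0.1 -0.3 -0.3] Ftool [-0.  -0.3  0.3] Mtool [-0.    0.   -0.01] [ 0.12  0.37  1.33 -0.    1.45 -1.74]
move [ 0.0098 -0.0159  0.0029] tw -0.0006934551353329728
[0.62146044 0.1476236  0.26147224] 19.95
px 312.9453468322754 232.50658798217773 (44.78829574584961, 45.34580993652344) (18, 15, 45, 46)
out (np.float64(312.9468969222042), np.float64(232.7703004481386))
latched (np.float64(313.15867520998734), np.float64(236.19321390661136))
```

View pics/w9.png

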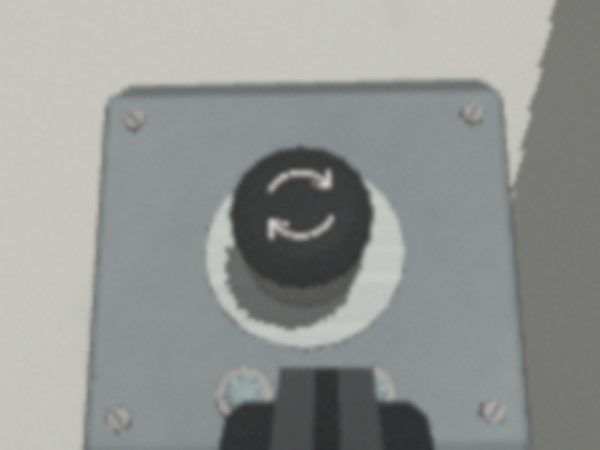

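The head is out: row 232.5, against 232.8 predicted for out and 236.2 for latched. Its arrows are back at rest. I'll back off, wait a moment, then compare the bench with the first side view.

{"api": "step_arm", "payload": {
  "moves": [0.05, 0, -0.1, 0, 1, 0.05, 0, -0.1, 0, 1, 0.05, 0, -0.1, 0, 1, 0.05, 0, -0.1, 0, 1, 0.05, 0, -0.1, 0, 1]
}}

```text
clock: 20.5
position: [0.5981, 0.1405, 0.3122]
ee_rot: [-0.002, -0.146, 0.989, 0.0]
contact_force: [0.1, 0.0, -0.9]
width: 0.0001
```

Run:
```python
from h import *
from rig import get_image
a=pickle.load(open("side.pkl","rb"))["frame"];d=get_image("side");b=d["frame"]
c=np.hstack([x[150:400,210:470] for x in(a,b)]);cv2.imwrite("pics/fin.png",cv2.resize(c,(780,375),interpolation=cv2.INTER_CUBIC))
```

```text
(no output)
```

View pics/fin.png

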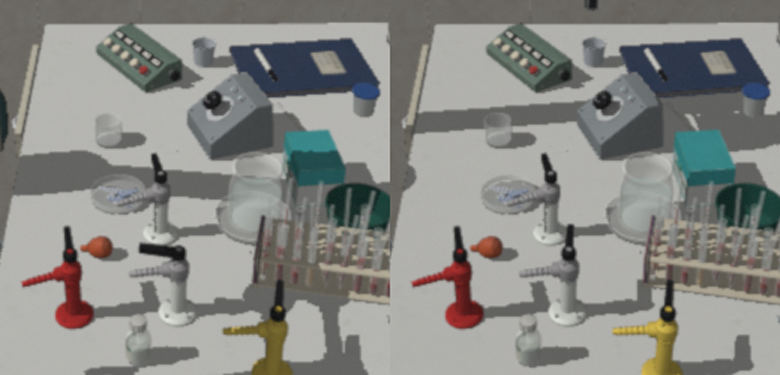

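Before (left) and after (right): the bystanders have not moved, both levers are across their nozzles, and the head is out. I'm handing in.

```bash
python3 -c "
from rig import job;print(job.sign_off())"
```

```text
the job is handed in; nothing more can be done
None
```

The gas stop was pressed until it latched, the open tap was closed while the gas was held off, and only then was the stop turned clockwise and released. I handed the job in at about 20.6 s of the 64 s.

- **Press:** the head reached the end of its travel at about 15 N. It stayed in when I let go, with the image row at 237.8 against 238.1 predicted for latched.
- **Tap:** I gripped the open tap's lever and turned it until it met its stop. The image then gave the lever at 83.9° and the nozzle at about 174°, so it is square across to within a degree or two.
- **Reset:** I turned the head clockwise by about 0.85 rad, judged from the arrows on it, plus a little more for margin. After release it sprang out, with the row at 232.5 against 232.8 predicted for out, and the arrows turned back to rest.
- **Other things:** in the last side view the other tap is still closed and nothing on the bench has visibly moved. The robot was clear of everything when I handed in.

No check failed. The one oddity was an upward push of about 6 N and a 2.7 mm lift when the fingers closed on the lever. I put this down to the pads swinging forward as they shut.

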